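Make up two microscope optics kits

ROBOT

A 7-joint arm with a two-finger parallel gripper is mounted at the origin on the work surface. World frame = base frame: x ahead of the robot, y to its left, z up, the work surface at z = 0. Lengths are in m, angles in rad, forces in N, time in s.
With the tool pointing down it reaches from about 0.35 to 0.9 m from the base axis. Payload 7.2 kg.
Tool frame: the origin (TCP) lies at the very end of the fingers, on their centre line; the grasp point (between the pads) lies 19 mm behind it; z points along the fingers, y is the direction in which the jaws open and shut (so a half turn about z gives the same grasp; the last joint's range is limited). The gripper opens to 88 mm and grips with 3 to 60 N. Pads are 20 mm wide; open, the fingers measure 115 mm over their backs; the gripper's body (75 mm by 178 mm) begins 61 mm behind the grasp point.
Start: joints at [-1.245, 0.411, -0.013, 1.596, 0.006, 1.134, -0.082], TCP at [0.24, 0.577, 0.223] pointing down, gripper open.
Joint ranges: [-2.95, 2.95], [-0.29, 1.99], [-1.47, 1.44], [0.14, 2.54], [-1.03, 4.17], [0.13, 1.85], [-2.86, 2.86]. Speed limits (rad/s): [2.39, 2.39, 3.01, 3.01, 3.14, 3.14, 3.14].

INTERFACE

Orientations are given as [roll, pitch, yaw] about the fixed x, y, z axes, in that order (R = Rz(yaw) Ry(pitch) Rx(roll)).
In Python, from rig import arm, cams gives the robot as it stands.
- The arm moves only by the tool play_rows, never from a script. Its argument "steps" is text: rows parted by semicolons, each of 4 numbers parted by spaces: the shift along the world's x, y, z in m, then the turn about the world's z in degrees. A call has 1 to 8 rows; each row shifts and turns the pose as measured when the row begins; what a row does not reach is not made up. A row lasts 1/12 s, in which the tool goes at most 41.7 mm and 7.16 degrees, less where a joint would pass 70% of its speed; a pose out of reach is approached as far as the arm can. A call is refused whole if a number of a shift passes 0.0417 or a number of a turn 7.16, either way. A call with a gripper value outside its range is refused whole. "fingers" is the closure, from 0 (fully open) to 1 (shut), set as the call begins (left out, the last holds). The fingers move at their own pace and stop on an object; the grip force is fixed at half the most. Time passes only in rows, so rows that do not move let the fingers close. It gives the time, the measured TCP pose, the force and the opening at its end, in the units of the state.
- arm.read_state(): the state, without advancing time (a new reading comes with each control period).
- cams.get_image(name): name is "scene" or "top" or "wrist"; returns (picture, depth): 420x560x3 uint8, red, green, blue; 420x560 float32, m along the optical axis (not along the pixel's ray), 0 where there is no reading.
- cams.camera_params(name): a dict with "vfov" (degrees; the focal length in pixels is half the picture's height over the tangent of half this angle, whatever the lens; pixels are square), "cx", "cy" (the principal point, pixels), "dist_coeffs" ([k1, k2, p1, p2, k3] as OpenCV has them; the pictures are not rectified), "R" (3x3) and "t" (3): a world point X has camera coordinates R X + t; the wrist camera has in their place "mount" (4x4, takes a point from camera to tool coordinates, whose origin is the TCP and whose axes are the flange's). Camera axes: x right, y down, z forward; pixel columns grow to the right and rows downward; lengths in m; the calibration is good to about 2 mm. A picture is of the moment at which its call begins: read the wrist's pose just before it. camera_params takes no time and is no camera call.
- arm.sign_off(): hands the job in, once; it reports no verdict.
The state is a dict: "t": time; "joint_positions": joint angles; "qvel": joint speeds; "tau": joint torques, N m; "tcp_pos": TCP position; "tool_rot": TCP orientation; "force": force on the tool from outside, world axes, zero at the start; "wrist_torque": the same for the moment, N m; "opening": opening from 0.0 (shut) to 1.0 (fully open).
Only numpy, scipy, OpenCV 4.12 (cv2) and the standard library are available. Lean on these libraries where they do the work, as an engineer would, in place of code of your own. Each camera call takes 0.05 s, during which the arm holds its last target.

TASK

Make up the two microscope kits from the parts standing on the bench, one part to a compartment, each standing upright on the compartment floor as it stood on the bench. In the three-compartment tray, counting from the pull-tab end: the long objective, the filter cube, the adapter tube; in the two-compartment tray: the eyepiece next to the pull tab, the short objective in the other. Do not tip any part over, and leave the oil bottle, the slide box and the dish where they are.

Things in the scene. Friction and masses are not known exactly. Their poses are not given: they have to be found in the camera images.
- long_objective_mid (a point): Long microscope objective: bright steel barrel standing on its foot, 64 mm tall, 30 mm diameter up to 46 mm, then tapering to a narrow nose 14 mm wide at the top. Loose, about 0.2 kg; starts on the bench. Point: its centre, half-way up, on its axis; z up.
- short_objective_mid (a point): Short microscope objective: stubby bright steel barrel, 44 mm tall, 34 mm diameter (top 4 mm bevelled), with a wide lens filling most of its top. Loose, about 0.15 kg; starts on the bench. Point: its centre, half-way up, on its axis; z up.
- eyepiece_mid (a point): Eyepiece standing on its narrow end, 52 mm tall: below a steel sleeve 30 mm in diameter and 20 mm high, above it a round black head 40 mm in diameter with a lens on top. Loose, about 0.14 kg; starts on the bench. Point: its centre, half-way up, on its axis; z up.
- filter_cube_mid (a point): Filter cube: square black block, 36 x 36 mm and 44 mm tall, with a round glass window on top and one on its -x side. Loose, about 0.12 kg; starts on the bench. Point: its centre, half-way up; x and y are square to its side faces, z up.
- adapter_tube_mid (a point): Camera adapter tube: plain aluminium tube standing on end, open through, 44 mm tall, 44 mm outside and 30 mm inside diameter. Loose, about 0.11 kg; starts on the bench. Point: its centre, half-way up, on its axis; z up.
- tray3: Three-compartment kit tray, white plastic, fixed to the bench, 108 mm (its x) by 214 mm (its y). Origin: centre of its underside; z up. The floor is 3 mm thick and the rims and dividers are 4 mm thick with tops 9 mm above the bench. The compartments stand in a row along y, each 66 mm (y) by 100 mm (x) inside, centred at y = +70, 0 and -70 mm. A flat pull tab (a loop 50 mm wide) sticks out 30 mm from its +y end.
- tray2: Two-compartment kit tray, white plastic, fixed to the bench, 108 mm (its x) by 144 mm (its y), otherwise made like the three-compartment tray: same floor, rims and compartment size, compartments centred at y = +35 and -35 mm, pull tab at its +y end. Origin: centre of its underside; z up.
- oil_bottle_mid (a point): Bystander: small amber glass bottle with a black cap, 34 mm diameter, 62 mm tall, standing loose. Point: its centre, half-way up.
- slide_box_mid (a point): Bystander: closed grey slide box lying loose, 90 x 35 mm and 30 mm high, its long side along its x. Point: its centre, half-way up.
- dish_mid (a point): Bystander: closed clear glass dish, 94 mm diameter, 20 mm high, lying loose. Point: its centre, half-way up.
Not all that is in view belongs to the job. What is shaped like the part that bears eyepiece_mid but yellow is not meant.

How it is judged:
At the end, for the whole second after the job is handed in: Each part stands upright (0.08 rad) on the floor (3 mm) of the compartment the goal names, its centre within 18 mm of the middle along the row and 40 mm across it; all are released and at rest; the oil bottle, slide box and dish are within 15 mm of where they began (y of long_objective_mid in the frame of tray3 between 0.052 and 0.088 m and x of long_objective_mid in the frame of tray3 between -0.04 and 0.04 m and z of long_objective_mid in the frame of tray3 between 0.032 and 0.038 m and angle between each of long_objective_mid, filter_cube_mid, adapter_tube_mid, eyepiece_mid, short_objective_mid's own z axis and vertical below 0.08 rad and linear speed of each of long_objective, filter_cube, adapter_tube, eyepiece, short_objective below 0.01 m/s and angular speed of each of long_objective, filter_cube, adapter_tube, eyepiece, short_objective below 0.1 rad/s and contact force between each of long_objective, filter_cube, adapter_tube, eyepiece, short_objective and the fingers below 0.05 N and y of filter_cube_mid in the frame of tray3 between -0.018 and 0.018 m and x of filter_cube_mid in the frame of tray3 between -0.04 and 0.04 m and z of filter_cube_mid in the frame of tray3 between 0.022 and 0.028 m and y of adapter_tube_mid in the frame of tray3 between -0.088 and -0.052 m and x of adapter_tube_mid in the frame of tray3 between -0.04 and 0.04 m and z of adapter_tube_mid in the frame of tray3 between 0.022 and 0.028 m and y of eyepiece_mid in the frame of tray2 between 0.017 and 0.053 m and x of eyepiece_mid in the frame of tray2 between -0.04 and 0.04 m and z of eyepiece_mid in the frame of tray2 between 0.026 and 0.032 m and y of short_objective_mid in the frame of tray2 between -0.053 and -0.017 m and x of short_objective_mid in the frame of tray2 between -0.04 and 0.04 m and z of short_objective_mid in the frame of tray2 between 0.022 and 0.028 m and distance of each of oil_bottle_mid, slide_box_mid, dish_mid from where it was at the start of the episode below 0.015 m); the robot touches nothing.
It fails at once if a part is tipped over (angle between any of long_objective_mid, short_objective_mid, eyepiece_mid, filter_cube_mid, adapter_tube_mid's own z axis and vertical above 0.8 rad).
It fails at once if a bystander is moved more than 30 mm or tipped (distance of any of oil_bottle_mid, slide_box_mid, dish_mid from where it was at the start of the episode above 0.03 m or angle between any of oil_bottle_mid, slide_box_mid, dish_mid's own z axis and vertical above 0.8 rad).
It also fails if it takes over 128 s, if anything falls off the work surface, if the arm or the gripper's body presses on something with over 40 N, if the wrist force passes 120 N, or if a joint passes its speed limit or range.

## Working session

There is one attempt and no reset: what is moved stays moved. The work goes in short steps, Python scripts to look and compute and a tool call to move; the robot and the scene stay as the last step left them, time stands still between calls to the robot, and variables do not carry over. Pictures are saved under pics/ and viewed, and the job is handed in when it is done.

Besides the shell and the picture viewer there is one more tool, called after "Emit:" in YAML: its name, and indented under it one key for each argument. play_rows: Moves the arm, as the interface text tells. Its arguments: {"type":"object","properties":{"steps":{"type":"string"},"fingers":{"type":"number"}},"required":["steps"]}

```bash
ls; mkdir -p pics; python3 - <<'E'
from rig import arm,cams
import cv2
print(arm.read_state())
for n in ["scene","top","wrist"]:
    im,d=cams.get_image(n); cv2.imwrite(f"pics/{n}0.png",im[:,:,::-1]); import numpy as np; np.savez(f"{n}0.npz",im=im,d=d)
    print(n,cams.camera_params(n))
E
```

```text
pics
{'t': 0.0, 'joint_positions': array([-1.24517483,  0.41185589, -0.0127101 ,  1.59705493,  0.00559038,
        1.1343147 , -0.08217525]), 'qvel': array([-0.0002134 , -0.00097282,  0.0002298 , -0.00048802, -0.00053598,
       -0.00039042, -0.00104037]), 'tau': array([ 3.77965389e-04, -5.87947154e+01,  6.41823895e-01, -2.91093493e+01,
       -5.39415423e-02,  1.83363911e-02,  1.13051185e-04]), 'tcp_pos': array([0.23966434, 0.57666102, 0.22183207]), 'tool_rot': array([-3.13999879e+00,  1.05779719e-04,  2.74781486e+00]), 'force': array([0.39362704, 0.200811  , 1.25436151]), 'wrist_torque': array([-0.02859758,  0.02746192,  0.03486415]), 'opening': 0.998521040596376}
scene {'vfov': 47.49872259644012, 'cx': 275.9892232027986, 'cy': 213.6073134834201, 'dist_coeffs': array([-0.09448064,  0.        ,  0.        ,  0.        ,  0.        ]), 'R': array([[ 0.80816948,  0.58865244,  0.01871887],
       [ 0.37327219, -0.48736851, -0.78939205],
       [-0.45555456,  0.6449498 , -0.61360394]]), 't': array([-0.48401777, -0.1719608 ,  1.40297694])}
top {'vfov': 52.84429840991354, 'cx': 284.650209
[... 151 characters left out ...]
-0.99984297,  0.00584811],
       [-0.9980663 ,  0.0163478 , -0.05997013],
       [ 0.05986511, -0.00684   , -0.99818304]]), 't': array([0.00182211, 0.58878916, 0.9676207 ])}
wrist {'vfov': 66.21158326248421, 'cx': 281.06750680225707, 'cy': 210.80692452146405, 'dist_coeffs': array([-0.03149152,  0.        ,  0.        ,  0.        ,  0.        ]), 'mount': array([[-6.43471126e-04, -9.53455250e-01, -3.01533866e-01,
         8.23205535e-02],
       [ 9.99999591e-01, -8.05193109e-04,  4.12042387e-04,
        -1.55826396e-03],
       [-6.35656969e-04, -3.01533478e-01,  9.53455378e-01,
        -1.61636122e-01],
       [ 0.00000000e+00,  0.00000000e+00,  0.00000000e+00,
         1.00000000e+00]])}
```

View pics/top0.png

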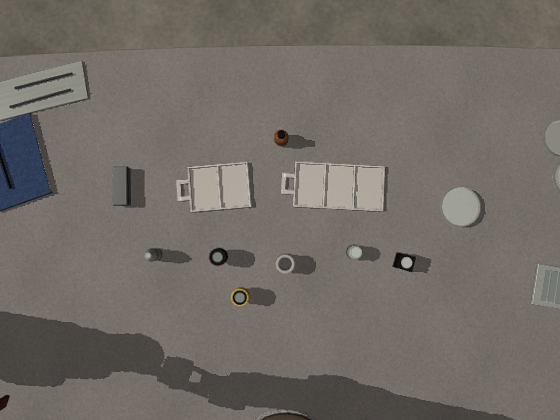

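View pics/scene0.png

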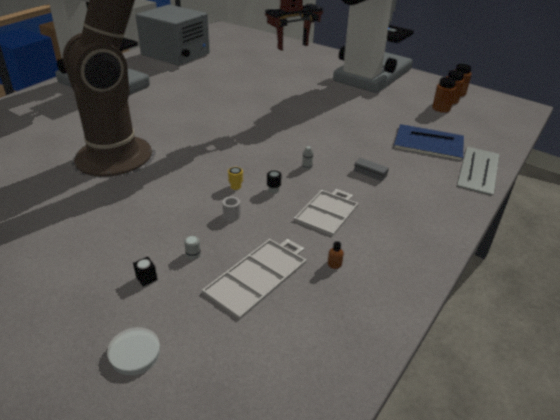

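View pics/wrist0.png

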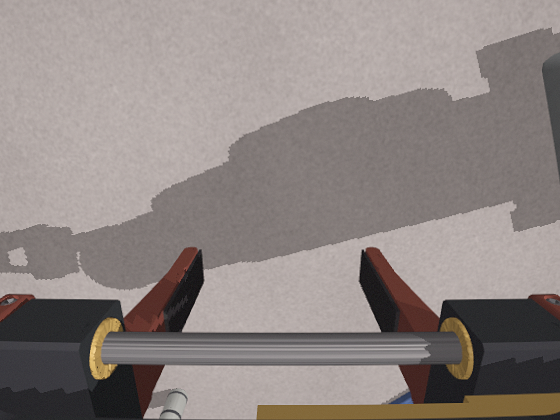

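The top view shows the parts in a row at about row 255: long objective (152,255), eyepiece (218,257), adapter tube (285,264), short objective (355,252) and cube (404,262). The yellow decoy is at (240,297). Tray 2 is at (219,187) and tray 3 at (338,187), with both pull tabs to the left (+y). The bottle is at (281,137), the slide box at (121,186) and the dish at (462,206). Next I'll measure these.

```bash
cat > h.py <<'E'
import numpy as np,cv2
from rig import arm,cams
from scipy.spatial.transform import Rotation as Ro
def K(n):
    p=cams.camera_params(n); f=210/np.tan(np.radians(p["vfov"]/2))
    return np.array([[f,0,p["cx"]],[0,f,p["cy"]],[0,0,1]]),p
def pose(n,st=None):
    k,p=K(n)
    if n!="wrist": return k,p,p["R"].T,-p["R"].T@p["t"]
    Rt=Ro.from_euler("xyz",st["tool_rot"]).as_matrix(); M=p["mount"]
    return k,p,Rt@M[:3,:3],Rt@M[:3,3]+st["tcp_pos"]
def rays(n,uv,st=None):
    k,p,R,o=pose(n,st)
    q=cv2.undistortPoints(np.array(uv,float).reshape(-1,1,2),k,p["dist_coeffs"]).reshape(-1,2)
    return o,np.c_[q,np.ones(len(q))]@R.T
def onplane(n,uv,z,st=None):
    o,d=rays(n,uv,st); return o+d*((z-o[2])/d[:,2])[:,None]
def cloud(n,D,st=None):
    v,u=np.mgrid[:420,:560]; o,d=rays(n,np.c_[u.ravel(),v.ravel()],st)
    P=o+d*D.reshape(-1,1); P[D.ravel()<=0]=np.nan
    return P.reshape(420,560,3)
def proj(n,X,st=None):
    k,p,R,o=pose(n,st); return cv2.projectPoints(((np.atleast_2d(X)-o)@R).reshape(-1,1,3),np.zeros(3),np.zeros(3),k,p["dist_coeffs"])[0].reshape(-1,2)
def tri(obs):
    A=np.zeros((3,3));b=np.zeros(3)
    for n,uv,st in obs:
        o,d=rays(n,[uv],st); d=d[0]/np.linalg.norm(d[0]); M=np.eye(3)-np.outer(d,d); A+=M;b+=M@o
    return np.linalg.solve(A,b)
E
python3 - <<'E'
from h import *
D=np.load("top0.npz"); P=cloud("top",D["d"]); im=D["im"]
z=P[...,2]; print("bench z",np.nanmedian(z[220:240,150:400]))
for lo,mn in((0.012,30),):
    m=((z>lo)&(z<.09)).astype(np.uint8); m[300:]=m[300:]
    n,l,s,c=cv2.connectedComponentsWithStats(m)
    for i in range(1,n):
        if s[i,4]<mn: continue
        Q=P[l==i]; zt=np.percentile(Q[:,2],90); T=Q[Q[:,2]>zt-.004]
        print(s[i],"ztop %.4f"%zt,"topc",T.mean(0).round(4),"mid",((T.min(0)+T.max(0))/2).round(4),"ext",np.ptp(T,axis=0).round(4))
# trays by white
hsv=cv2.cvtColor(im,cv2.COLOR_RGB2HSV)
m=((hsv[...,2]>165)).astype(np.uint8)
n,l,s,c=cv2.connectedComponentsWithStats(m)
for i in range(1,n):
    if s[i,4]>60: print(s[i],c[i])
for a,b in(((294,162)),((163,294)),): pass
print(np.nanmedian(z[170:200,305:320]),np.nanmedian(z[170:200,195:210]))
E
```

```text
bench z -0.0010414226293696816
[544 120  16  34 245] ztop 0.0152 topc [ 0.7604 -0.6765  0.0136] mid [ 0.7615 -0.6751  0.0152] ext [0.0842 0.043  0.0064]
[274 130  14  16 185] ztop 0.0614 topc [ 0.7597 -0.0013  0.0607] mid [ 0.7599 -0.0012  0.0606] ext [0.016  0.0159 0.0062]
[  0 148  15  42 159] ztop 0.0194 topc [0.6916 0.6734 0.018 ] mid [0.6974 0.673  0.0186] ext [0.0876 0.0338 0.0064]
[555 165   5  24  84] ztop 0.0287 topc [ 0.6612 -0.675   0.0274] mid [ 0.6608 -0.6753  0.0277] ext [0.0443 0.0077 0.0061]
[112 166  18  40 652] ztop 0.0309 topc [0.654  0.3783 0.0293] mid [0.6538 0.3788 0.0304] ext [0.0902 0.0368 0.0069]
[ 441  187   39   39 1191] ztop 0.0210 topc [ 0.5917 -0.4259  0.0193] mid [ 0.5919 -0.4257  0.021 ] ext [0.0907 0.0921 0.0079]
[346 245  17  15 201] ztop 0.0449 topc [ 0.489  -0.1664  0.0435] mid [ 0.4885 -0.1669  0.0447] ext [0.0296 0.03   0.0074]
[145 248  16  14 179] ztop 0.0628 topc [0.4913 0.2979 0.0622] mid [0.4908 0.2987 0.0627] ext [0.018  0.0158 0.0078]
[208 248  20  17 259] ztop 0.0532 topc [0.4849 0.1454 0.0517] mid [0.4852 0.1467 0.0524] ext [0.0337 0.038
[... 272 characters left out ...]
92] ztop 0.0324 topc [ 0.3975 -0.6303  0.0314] mid [ 0.3983 -0.6306  0.0322] ext [0.0732 0.0187 0.0075]
[549 271  11  33 236] ztop 0.0319 topc [ 0.3931 -0.6504  0.0312] mid [ 0.3939 -0.6498  0.0321] ext [0.0707 0.0183 0.0083]
[231 287  18  19 276] ztop 0.0533 topc [0.3949 0.0973 0.0517] mid [0.3952 0.0975 0.0523] ext [0.0384 0.0362 0.0061]
[281 162  26  45 194] [289.08762887 182.70103093]
[ 298  162   66   48 2194] [326.02552416 185.6426618 ]
[ 188  164   63   48 2132] [220.87757974 186.78283302]
[ 356  167   28   44 1048] [369.48664122 187.90171756]
[176 179  15  26 132] [181.62121212 190.23484848]
[350 248  11   9  72] [355.43055556 252.05555556]
0.0018116028845007182 0.0018283558211313888
```

```bash
python3 - <<'E'
from h import *
im=np.load("top0.npz")["im"]
c=im[150:310,110:430][:,:,::-1]; cv2.imwrite("pics/topzoom.png",cv2.resize(c,None,fx=2.5,fy=2.5,interpolation=cv2.INTER_CUBIC))
E
```

```text
(no output)
```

View pics/topzoom.png

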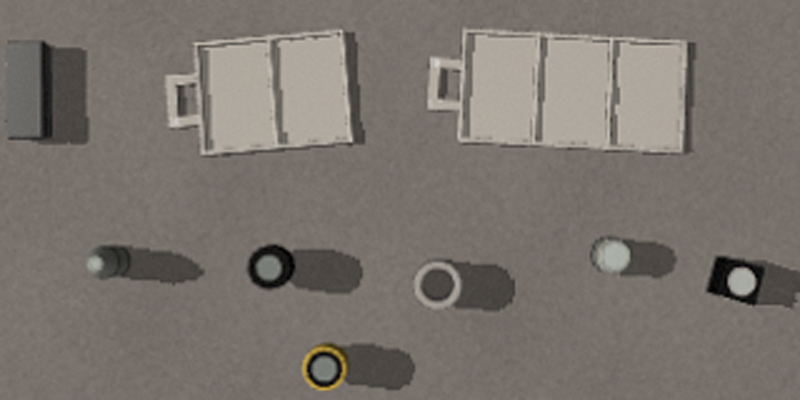

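Heights from depth match the stated sizes: 44, 63, 52 and 45 mm against the text. Next come the tray corners at the rim height, the cube's yaw, and a cross-check in the scene view.

```bash
python3 - <<'E'
from h import *
D=np.load("top0.npz"); P=cloud("top",D["d"]); z=P[...,2]
zc={"t2":[(195,42),(343,30),(354,143),(203,155)],"t3":[(463,30),(688,41),(684,152),(460,141)]}
sc=np.load("scene0.npz")["im"].copy()
def mark(X,col,n="scene"):
    for u in proj("scene",X): cv2.circle(sc,tuple(int(v*8) for v in u),6,col,-1,cv2.LINE_AA,3)
for k,L in zc.items():
    uv=np.array(L)/2.5+[110,150]-0.3
    X=onplane("top",uv,0.009); e=[np.linalg.norm(X[(i+1)%4]-X[i]).round(4) for i in range(4)]
    yv=(X[0]+X[3]-X[1]-X[2]); yaw=np.degrees(np.arctan2(-yv[0],yv[1]))
    print(k,X.mean(0).round(4),e,"yaw",yaw.round(2)); mark(X,(255,0,0)); 
    # rim mask rect
    m=((z>.0045)&(z<.012)&(P[...,0]>X[:,0].min()-.02)&(P[...,0]<X[:,0].max()+.02)&(P[...,1]>X[:,1].min()-.02)&(P[...,1]<X[:,1].max()+.008))
    r=cv2.minAreaRect(P[m][:,:2].astype(np.float32)*1000); print("rect",r)
m=(z>.035)&(np.hypot(P[...,0]-.464,P[...,1]+.2826)<.05)
print("cube",cv2.minAreaRect(P[m][:,:2].astype(np.float32)*1000))
T=np.array([[.490,.2983,.064],[.4850,.146,.052],[.466,-.006,.044],[.489,-.1665,.044],[.4643,-.2825,.044]])
mark(T,(0,255,0)); print(proj("scene",T).round(1).tolist())
cv2.imwrite("pics/scov.png",cv2.resize(sc[140:330,110:370,::-1],None,fx=3,fy=3,interpolation=cv2.INTER_CUBIC))
E
```

```text
t2 [0.6476 0.146  0.009 ] [np.float64(0.1414), np.float64(0.108), np.float64(0.1431), np.float64(0.108)] yaw 3.6
rect ((650.4419555664062, 142.9756317138672), (112.47087860107422, 173.46279907226562), 4.190160274505615)
t3 [ 0.6445 -0.1385  0.009 ] [np.float64(0.215), np.float64(0.1062), np.float64(0.2124), np.float64(0.1056)] yaw -3.65
rect ((640.9153442382812, -136.35885620117188), (143.81475830078125, 229.47451782226562), 5.408349514007568)
cube ((464.6180725097656, -282.2585754394531), (37.74946594238281, 36.04058074951172), 73.0910415649414)
[[307.7, 147.5], [274.0, 174.1], [230.7, 201.3], [191.4, 239.5], [143.9, 263.9]]
```

View pics/scov.png

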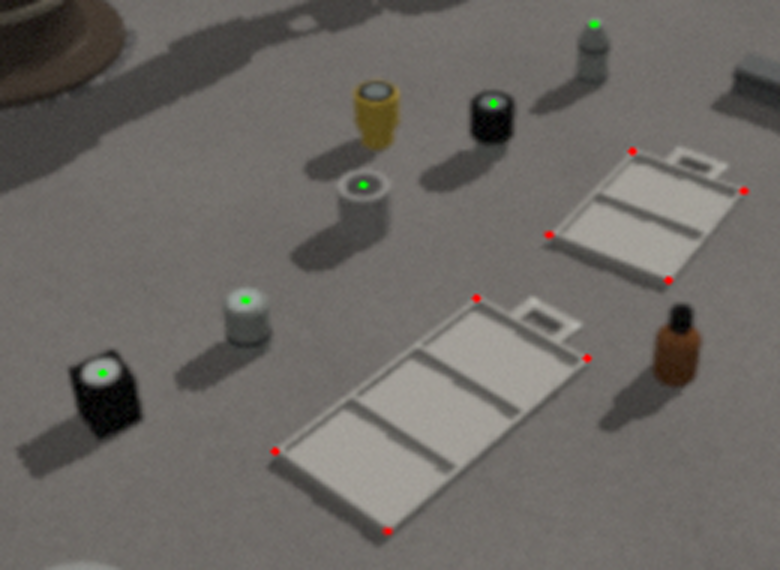

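The projected corners and part tops land on the right features in the scene view to within 1–2 mm. Now I'll move to the long objective.

Emit:
play_rows:
  steps: "0.025 -0.0275 0 -6.7;0.025 -0.0275 0 -6.7;0.025 -0.0275 0 -6.7;0.025 -0.0275 0 -6.7;0.025 -0.0275 0 -6.7;0.025 -0.0275 0 -6.7;0.025 -0.0275 0 -6.7;0.025 -0.0275 0 -6.7"
  fingers: 0

```text
t: 0.82
tcp_pos: [0.4353, 0.3535, 0.2191]
tool_rot: [-3.137, -0.005, 1.792]
force: [-0.3, 0.9, 0.3]
opening: 0.997
```

Emit:
play_rows:
  steps: "0.027 -0.027 -0.01 -6.3;0.025 -0.025 -0.02 -6;0.003 -0.003 -0.02 -0.5;0 0 0 0"

```text
t: 1.15
tcp_pos: [0.4989, 0.2867, 0.1694]
tool_rot: [3.14, -0.005, 1.537]
force: [-0.7, 0.5, -0.6]
opening: 1.0
```

```bash
python3 - <<'E'
from h import *
st=arm.read_state(); print(st["tcp_pos"],np.degrees(st["tool_rot"]))
im,d=cams.get_image("wrist"); cv2.imwrite("pics/w1.png",im[:,:,::-1])
P=cloud("wrist",d,st); m=(P[...,2]>.055)&(P[...,2]<.07)&(np.hypot(P[...,0]-.49,P[...,1]-.298)<.05)
print(m.sum(),P[m].mean(0) if m.any() else 0)
print(proj("wrist",[[.4905,.2983,.064]],st))
E
```

```text
[0.49894457 0.28674601 0.16938787] [179.91676824  -0.26819791  88.06733269]
436 [0.49136505 0.29917697 0.06105091]
[[270.16877397 195.70771608]]
```

View pics/w1.png

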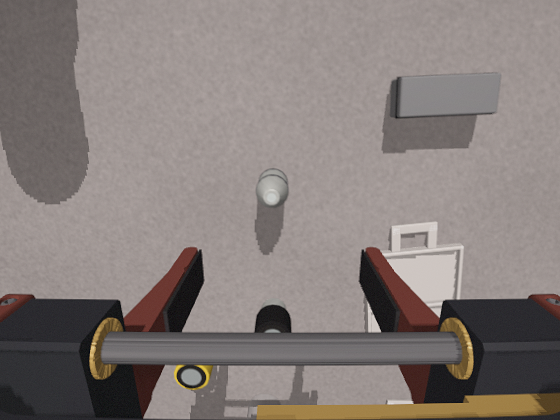

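The wrist view shows the long objective's nose at (271,197), which puts it at (0.491, 0.299) and agrees with the top view. The stop overshot slightly, so I'll correct that and descend.

Emit:
play_rows:
  steps: "-0.004 0.007 0 1;-0.003 0.004 -0.005 0.5;0 0 -0.025 0;0 0 -0.025 0;0 0 -0.01 0;0 0 0 0"

```text
t: 1.7
tcp_pos: [0.4882, 0.3107, 0.1096]
tool_rot: [3.135, -0.015, 1.586]
force: [0.0, 0.6, 0.4]
opening: 0.998
```

Emit:
play_rows:
  steps: "0.001 -0.006 0 0;0 0 0 0;0 0 0 0;0 0 0 0"

```text
t: 2.03
tcp_pos: [0.4888, 0.3077, 0.113]
tool_rot: [3.133, -0.018, 1.591]
force: [-0.3, 0.2, -0.7]
opening: 1.003
```

Emit:
play_rows:
  steps: "0.002 -0.008 0 -1;0 0 0 0;0 0 0 0;0 0 0 0"

```text
t: 2.37
tcp_pos: [0.4926, 0.2988, 0.1155]
tool_rot: [3.13, -0.02, 1.571]
force: [-0.1, 0.6, -0.4]
opening: 1.0
```

Emit:
play_rows:
  steps: "-0.001 0 -0.025 0;0 0 -0.025 0;0 0 -0.025 0;0 0 0 0;0 0 0 0"

```text
t: 2.78
tcp_pos: [0.4936, 0.2996, 0.0408]
tool_rot: [3.125, -0.024, 1.57]
force: [0.5, 0.3, 0.1]
opening: 1.004
```

Emit:
play_rows:
  steps: "-0.002 0 -0.018 0;0 0 -0.003 0;0 0 0 0;0 0 0 0"

```text
t: 3.12
tcp_pos: [0.4937, 0.3007, 0.0237]
tool_rot: [3.122, -0.026, 1.569]
force: [-0.4, 0.9, 0.4]
opening: 1.001
```

Emit:
play_rows:
  steps: "-0.003 -0.002 -0.012 0;0 0 0 0"

```text
t: 3.28
tcp_pos: [0.4924, 0.2998, 0.0145]
tool_rot: [3.119, -0.029, 1.57]
force: [-0.4, -0.6, -0.0]
opening: 0.999
```

Emit:
play_rows:
  steps: "0 0 0 0;0 0 0 0;0 0 0 0;0 0 0 0"
  fingers: 1

```text
t: 3.62
tcp_pos: [0.4948, 0.3012, 0.0187]
tool_rot: [3.115, -0.032, 1.569]
force: [-0.4, -0.2, -0.7]
opening: 0.735
```

```bash
python3 - <<'E'
from h import *
st=arm.read_state()
for k in st: print(k,np.round(st[k],4))
E
```

```text
t 3.6167
joint_positions [-0.8154  0.5757  0.2549  1.9303 -0.2559  0.6256 -0.3989]
qvel [-0.0029 -0.0108  0.0033 -0.0079  0.0034  0.0082 -0.0019]
tau [ 1.94000e-02 -5.83443e+01  5.19090e+00 -1.94836e+01 -8.97000e-02
 -1.93200e-01 -1.80000e-03]
tcp_pos [0.4948 0.3012 0.0187]
tool_rot [ 3.1149 -0.0319  1.5694]
force [-0.4261 -0.2373 -0.6951]
wrist_torque [-0.106   0.0652 -0.0179]
opening 0.7345
```

Emit:
play_rows:
  steps: "-0.002 -0.001 -0.003 0;0 0 -0.001 0;0 0 -0.001 0;0 0 -0.001 0;0 0 -0.001 0;0 0 -0.001 0"
  fingers: 1

```text
t: 4.12
tcp_pos: [0.4926, 0.3007, 0.0118]
tool_rot: [3.115, -0.033, 1.57]
force: [-6.1, -4.2, 25.2]
opening: 0.337
```

Emit:
play_rows:
  steps: "0 0 0.03 0;0 0 0.035 0;0.014 -0.037 0 0;0.014 -0.037 0 0;0.014 -0.037 0 0;0.014 -0.037 0 0;0.014 -0.037 0 0;0.014 -0.037 0 0"

```text
t: 4.78
tcp_pos: [0.5718, 0.0839, 0.0772]
tool_rot: [3.12, -0.036, 1.594]
force: [1.8, 0.5, -1.8]
opening: 0.335
```

Emit:
play_rows:
  steps: "0.0185 -0.036 0 -0.5;0.0185 -0.036 0 -0.5;0.0185 -0.036 0 -0.5;0.01 -0.015 0 0;0 0 0 0;0 0 0 0"

```text
t: 5.28
tcp_pos: [0.6384, -0.0587, 0.0749]
tool_rot: [3.122, -0.029, 1.553]
force: [-0.3, 0.7, -1.2]
opening: 0.338
```

Emit:
play_rows:
  steps: "0.009 -0.009 -0.01 0;0 0 -0.025 0;0 0 -0.015 0;0 0 0 0;0 0 0 0"

```text
t: 5.7
tcp_pos: [0.6453, -0.0613, 0.0223]
tool_rot: [3.125, -0.033, 1.558]
force: [-0.1, -0.0, -1.9]
opening: 0.339
```

Emit:
play_rows:
  steps: "0.003 -0.007 -0.004 0;0 0 -0.003 0;0 0 -0.001 0"

```text
t: 5.95
tcp_pos: [0.6488, -0.0654, 0.0155]
tool_rot: [3.124, -0.034, 1.562]
force: [0.3, 0.3, -2.6]
opening: 0.338
```

Emit:
play_rows:
  steps: "0 -0.002 -0.003 0;0 0 -0.001 0"

```text
t: 6.12
tcp_pos: [0.6498, -0.0657, 0.0151]
tool_rot: [3.122, -0.037, 1.563]
force: [0.8, 0.3, -2.0]
opening: 0.336
```

Emit:
play_rows:
  steps: "0 -0.001 -0.004 0;0 0 -0.002 0"

```text
t: 6.28
tcp_pos: [0.6508, -0.0656, 0.0148]
tool_rot: [3.119, -0.04, 1.564]
force: [-1.8, -0.1, 1.0]
opening: 0.338
```

Contact with the floor is registering (+1 N). Releasing.

Emit:
play_rows:
  steps: "0 0 -0.001 0;0 0 -0.001 0;0 0 -0.001 0;0 0 -0.001 0;0 0 -0.001 0;0 0 -0.001 0"
  fingers: 0

```text
t: 6.78
tcp_pos: [0.6532, -0.0662, 0.0111]
tool_rot: [3.113, -0.04, 1.564]
force: [0.5, 1.0, 0.1]
opening: 0.753
```

Emit:
play_rows:
  steps: "0 0 0.035 0;0 0 0.035 0;-0.01 0.003 0.015 0;-0.037 0.012 0 0;-0.037 0.012 0 0;-0.037 0.012 0 0;-0.037 0.012 0 0;-0.015 0.006 0 0"

```text
t: 7.45
tcp_pos: [0.475, -0.0103, 0.0949]
tool_rot: [3.115, -0.037, 1.561]
force: [-0.1, 1.1, -0.8]
opening: 0.999
```

```bash
python3 - <<'E'
from h import *
st=arm.read_state(); print(st["tcp_pos"],st["tool_rot"])
im,d=cams.get_image("top"); cv2.imwrite("pics/t2.png",cv2.resize(im[130:330,100:440,::-1],None,fx=2.3,fy=2.3,interpolation=cv2.INTER_CUBIC))
P=cloud("top",d); m=(P[...,2]>.058)&(P[...,2]<.075)&(np.hypot(P[...,0]-.65,P[...,1]+.068)<.04)
print(m.sum(),P[m].mean(0))
m=(P[...,2]>.038)&(P[...,2]<.05)&(np.hypot(P[...,0]-.466,P[...,1]+.006)<.04)
if m.any(): print(m.sum(),P[m].mean(0))
E
```

```text
[ 0.47497564 -0.01025874  0.09486627] [ 3.11489516 -0.03691321  1.56141231]
72 [ 0.64920961 -0.06614279  0.06316268]
```

View pics/t2.png

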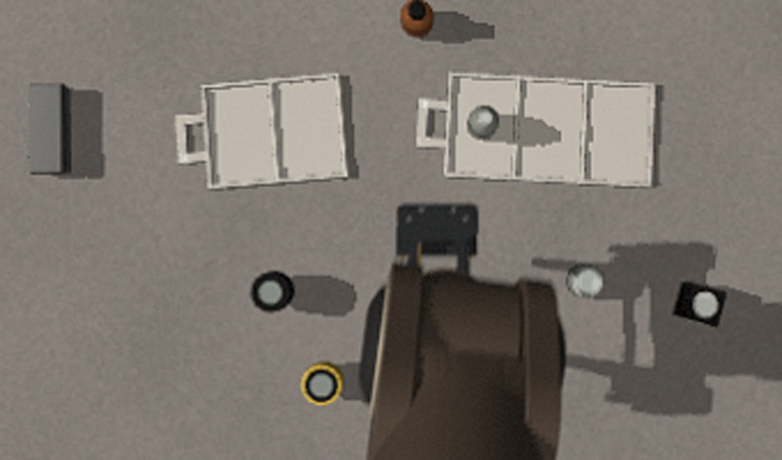

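The long objective stands in the first compartment of tray 3, at crop pixel (483,121), or (0.649, −0.066). Next is the adapter tube.

Emit:
play_rows:
  steps: "-0.005 0.003 -0.02 0;-0.001 0.001 -0.03 0;0 0 -0.02 0;0 0 0 0"

```text
t: 7.83
tcp_pos: [0.4684, -0.0036, 0.0253]
tool_rot: [3.109, -0.039, 1.565]
force: [0.8, -1.0, -0.3]
opening: 0.997
```

Emit:
play_rows:
  steps: "-0.003 -0.002 -0.01 0;0 0 -0.003 0;0 0 -0.001 0;0 0 -0.001 0;0 0 -0.001 0;0 0 -0.001 0;0 0 -0.001 0"
  fingers: 1

```text
t: 8.42
tcp_pos: [0.4688, -0.0063, 0.0096]
tool_rot: [3.106, -0.039, 1.564]
force: [-5.2, -1.0, 13.2]
opening: 0.507
```

Emit:
play_rows:
  steps: "0 0 0.035 0;0 0 0.03 0;0.0245 -0.029 0 0;0.0245 -0.029 0 0;0.0245 -0.029 0 0;0.0245 -0.029 0 0;0.0245 -0.029 0 0;0.0245 -0.029 0 0"

```text
t: 9.08
tcp_pos: [0.616, -0.176, 0.0795]
tool_rot: [3.111, -0.044, 1.583]
force: [-0.1, 0.6, -1.8]
opening: 0.504
```

Emit:
play_rows:
  steps: "0.018 -0.023 0 -0.6;0 0 -0.01 0;0 0 -0.03 0;0 0 -0.01 0;0 0 0 0"

```text
t: 9.5
tcp_pos: [0.6387, -0.2106, 0.0287]
tool_rot: [3.105, -0.037, 1.564]
force: [0.2, 0.7, -1.1]
opening: 0.506
```

Emit:
play_rows:
  steps: "0 0.001 -0.008 0;0 0 -0.006 0;0 0 -0.003 0"

```text
t: 9.75
tcp_pos: [0.6386, -0.208, 0.0127]
tool_rot: [3.105, -0.038, 1.566]
force: [-9.0, -1.2, 28.3]
opening: 0.507
```

Contact made (28 N). I'll ease off slightly and release.

Emit:
play_rows:
  steps: "0 0 0.001 0;0 0 0 0;0 0 -0.001 0;0 0 -0.001 0;0 0 -0.001 0"
  fingers: 0

```text
t: 10.17
tcp_pos: [0.6409, -0.2064, 0.0142]
tool_rot: [3.099, -0.038, 1.569]
force: [0.9, 0.5, -0.7]
opening: 0.844
```

Emit:
play_rows:
  steps: "0 0 0.035 0;0 0 0.035 0;-0.03 -0.013 0 -3;-0.034 -0.015 0 -3.5;-0.034 -0.015 0 -3.5;-0.034 -0.015 0 -3.5;-0.032 -0.013 0 -2.5;0 0 0 0"

```text
t: 10.83
tcp_pos: [0.4723, -0.2753, 0.086]
tool_rot: [3.096, -0.04, 1.283]
force: [0.0, -0.0, 0.1]
opening: 1.003
```

```bash
python3 - <<'E'
from h import *
st=arm.read_state(); print(st["tcp_pos"],np.degrees(st["tool_rot"]))
im,d=cams.get_image("top"); cv2.imwrite("pics/t3.png",cv2.resize(im[130:330,100:440,::-1],None,fx=2.3,fy=2.3,interpolation=cv2.INTER_CUBIC))
P=cloud("top",d)
for x,y,lo in((.65,-.068,.058),(.64,-.208,.04),(.489,-.1665,.038)):
    m=(P[...,2]>lo)&(P[...,2]<lo+.015)&(np.hypot(P[...,0]-x,P[...,1]-y)<.04)
    if m.any(): print(m.sum(),P[m].mean(0))
E
```

```text
[ 0.47226052 -0.27530098  0.08602152] [177.40091461  -2.2648631   73.51446421]
69 [ 0.64933673 -0.06597506  0.06379788]
165 [ 0.63680814 -0.20843063  0.04575551]
165 [ 0.48870147 -0.16633456  0.04271445]
```

View pics/t3.png

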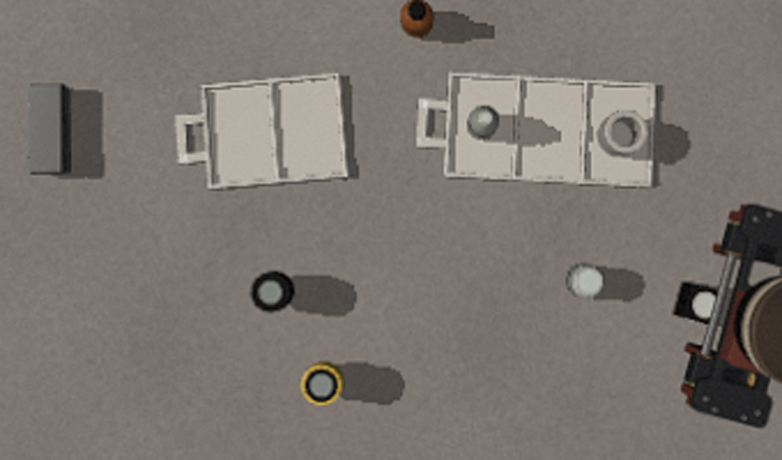

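The adapter tube stands in the third compartment, at crop pixel (621,131). Next is the cube.

Emit:
play_rows:
  steps: "-0.0075 -0.007 -0.01 -0.3;0 0 -0.03 0;0 0 -0.02 0;0 0 0 0"

```text
t: 11.22
tcp_pos: [0.473, -0.281, 0.0274]
tool_rot: [3.085, -0.041, 1.285]
force: [-0.2, 0.4, 0.9]
opening: 1.002
```

Emit:
play_rows:
  steps: "-0.008 -0.001 -0.008 0;-0.002 0 -0.005 -0.4;0 0 -0.001 0"

```text
t: 11.47
tcp_pos: [0.4646, -0.2812, 0.0131]
tool_rot: [3.084, -0.042, 1.281]
force: [0.2, 0.6, -0.1]
opening: 1.0
```

Emit:
play_rows:
  steps: "-0.001 0 -0.001 0;-0.001 0 -0.001 0;-0.001 0 -0.001 0;-0.001 0 -0.001 0;-0.001 0 -0.001 0;-0.001 0 -0.001 0;0 0 0 0"
  fingers: 1

```text
t: 12.05
tcp_pos: [0.4605, -0.2817, 0.0093]
tool_rot: [3.079, -0.041, 1.283]
force: [1.9, -0.1, 1.1]
opening: 0.507
```

Emit:
play_rows:
  steps: "0 0 -0.001 0;0 0 0 0;0 0 0 0;0 0 0 0"

```text
t: 12.38
tcp_pos: [0.4612, -0.282, 0.0087]
tool_rot: [3.078, -0.041, 1.283]
force: [1.4, -0.2, 0.7]
opening: 0.406
```

Emit:
play_rows:
  steps: "0 0 0.04 0;0 0 0.03 0;0.027 0.021 0 2.7;0.027 0.021 0 2.7;0.027 0.021 0 2.7;0.027 0.021 0 2.7;0.027 0.021 0 2.7;0.02 0.015 0 2"

```text
t: 13.05
tcp_pos: [0.6114, -0.1614, 0.0792]
tool_rot: [3.09, -0.039, 1.549]
force: [0.9, -0.5, -2.3]
opening: 0.407
```

Emit:
play_rows:
  steps: "0.026 0.019 0 0;0.001 0 0 0;0 0 -0.02 0;0 0 -0.025 0;0 0 0 0"

```text
t: 13.47
tcp_pos: [0.6443, -0.1316, 0.0314]
tool_rot: [3.089, -0.042, 1.564]
force: [-1.4, 0.3, -1.3]
opening: 0.41
```

Emit:
play_rows:
  steps: "0 -0.007 -0.01 0;0 0 -0.005 0;0 0 -0.001 0"

```text
t: 13.72
tcp_pos: [0.6433, -0.1396, 0.0145]
tool_rot: [3.092, -0.042, 1.564]
force: [0.8, 0.2, -1.6]
opening: 0.407
```

Emit:
play_rows:
  steps: "0 0 -0.003 0;0 0 -0.002 0"

```text
t: 13.88
tcp_pos: [0.6434, -0.1408, 0.0113]
tool_rot: [3.091, -0.042, 1.562]
force: [-7.6, 3.6, 19.7]
opening: 0.407
```

Emit:
play_rows:
  steps: "0 0 0.001 0;0 0 0 0;0 0 -0.001 0;0 0 -0.001 0;0 0 -0.001 0;0 0 -0.001 0"
  fingers: 0

```text
t: 14.38
tcp_pos: [0.6459, -0.1424, 0.0123]
tool_rot: [3.084, -0.042, 1.56]
force: [-0.2, -0.5, -0.1]
opening: 0.824
```

Emit:
play_rows:
  steps: "0 0 0.038 0;0 0 0.037 0;-0.035 -0.005 0 0;-0.035 -0.005 0 0;-0.035 -0.005 0 0;-0.033 -0.004 0 0;0 0 0 0;0 0 0 0"

```text
t: 15.05
tcp_pos: [0.5023, -0.1603, 0.0876]
tool_rot: [3.085, -0.042, 1.563]
force: [1.8, 0.1, 0.1]
opening: 1.001
```

```bash
python3 - <<'E'
from h import *
st=arm.read_state(); print(st["tcp_pos"],np.degrees(st["tool_rot"]))
im,d=cams.get_image("scene"); cv2.imwrite("pics/s4.png",im[:,:,::-1])
im,d=cams.get_image("top"); P=cloud("top",d)
for x,y,lo in((.65,-.068,.058),(.644,-.1385,.04),(.64,-.208,.04),(.489,-.1665,.038)):
    m=(P[...,2]>lo)&(P[...,2]<lo+.015)&(np.hypot(P[...,0]-x,P[...,1]-y)<.033)
    if m.any(): print(m.sum(),P[m].mean(0),np.ptp(P[m][:,2]))
E
```

```text
[ 0.50226619 -0.16031939  0.08757365] [176.74455151  -2.38228263  89.52875146]
67 [ 0.64925407 -0.06580004  0.06369853] 0.010880764366192563
254 [ 0.64329729 -0.14048729  0.04646962] 0.011329190604850825
168 [ 0.63693944 -0.20808627  0.04548306] 0.009673856386361424
38 [ 0.49011662 -0.15698811  0.041451  ] 0.0078084319877623765
```

View pics/s4.png

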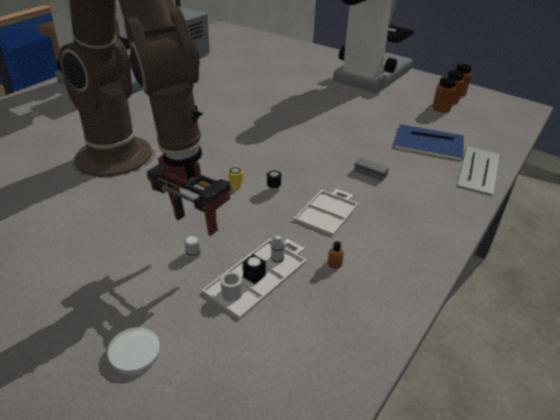

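The scene view shows all three parts standing in tray 3: tube (231,285), cube (255,268), objective (278,249). Next is the short objective at (192,245).

Emit:
play_rows:
  steps: "-0.013 -0.005 -0.01 0;0 -0.001 -0.03 0;-0.002 0 -0.02 0;-0.001 0 0 0"

```text
t: 15.48
tcp_pos: [0.4945, -0.166, 0.0269]
tool_rot: [3.077, -0.039, 1.568]
force: [-0.9, 0.0, 0.5]
opening: 0.998
```

Emit:
play_rows:
  steps: "-0.005 0 -0.009 0;-0.002 0 -0.005 0;-0.001 0 -0.001 0;-0.001 0 -0.001 0;0 0 -0.001 0;0 0 -0.001 0;0 0 -0.001 0;0 0 -0.001 0"
  fingers: 1

```text
t: 16.15
tcp_pos: [0.492, -0.1656, 0.0085]
tool_rot: [3.073, -0.038, 1.572]
force: [-0.2, -0.3, 1.1]
opening: 0.434
```

Emit:
play_rows:
  steps: "0 0 0 0;0 0 0 0;0 0 0 0"

```text
t: 16.4
tcp_pos: [0.4918, -0.1656, 0.0087]
tool_rot: [3.073, -0.038, 1.571]
force: [0.0, -0.8, -1.7]
opening: 0.392
```

Emit:
play_rows:
  steps: "0 0 0.04 0;0 0 0.035 0;0.0195 0.0345 0 0;0.0195 0.0345 0 0;0.0195 0.0345 0 0;0.0195 0.0345 0 0;0.0195 0.0345 0 0;0.0195 0.0345 0 0"

```text
t: 17.07
tcp_pos: [0.6064, 0.0386, 0.0864]
tool_rot: [3.078, -0.036, 1.55]
force: [0.7, -0.9, -1.7]
opening: 0.384
```

Emit:
play_rows:
  steps: "0.0205 0.0345 0 0.4;0.0165 0.027 0 0.3;0 0 -0.01 0;0 0 -0.025 0;0 0 -0.015 0;0 0 0 0"

```text
t: 17.57
tcp_pos: [0.6475, 0.1197, 0.0342]
tool_rot: [3.074, -0.042, 1.58]
force: [-0.3, -0.3, -1.7]
opening: 0.384
```

Emit:
play_rows:
  steps: "0.001 -0.009 -0.012 0;0 0 -0.006 0;0 0 -0.001 0"

```text
t: 17.82
tcp_pos: [0.6481, 0.1091, 0.0139]
tool_rot: [3.075, -0.041, 1.58]
force: [-0.5, 0.2, -2.0]
opening: 0.385
```

Emit:
play_rows:
  steps: "0 0.001 -0.003 0;0 0 -0.002 0"

```text
t: 17.98
tcp_pos: [0.6486, 0.1082, 0.0122]
tool_rot: [3.074, -0.042, 1.577]
force: [-10.8, 2.2, 22.4]
opening: 0.382
```

Emit:
play_rows:
  steps: "0 0 0.001 0;0 0 0 0;0 0 -0.001 0;0 0 -0.001 0;0 0 -0.001 0;0 0 -0.001 0"
  fingers: 0

```text
t: 18.48
tcp_pos: [0.6518, 0.1069, 0.0137]
tool_rot: [3.067, -0.044, 1.574]
force: [0.1, -0.2, -0.1]
opening: 0.797
```

Emit:
play_rows:
  steps: "0 0 0.04 0;0 0 0.04 0;-0.037 0.009 0 0;-0.037 0.009 0 0;-0.037 0.009 0 0;-0.037 0.009 0 0;-0.005 0.002 0 0;0 0 0 0"

```text
t: 19.15
tcp_pos: [0.4927, 0.1439, 0.0931]
tool_rot: [3.069, -0.043, 1.573]
force: [0.5, 0.1, 0.4]
opening: 0.997
```

```bash
python3 - <<'E'
from h import *
st=arm.read_state(); print(st["tcp_pos"],np.degrees(st["tool_rot"]))
im,d=cams.get_image("wrist"); cv2.imwrite("pics/w5.png",im[:,:,::-1])
im,d=cams.get_image("top"); P=cloud("top",d)
for x,y,lo in((.65,.111,.038),(.485,.146,.044)):
    m=(P[...,2]>lo)&(P[...,2]<lo+.015)&(np.hypot(P[...,0]-x,P[...,1]-y)<.033)
    if m.any(): print(m.sum(),P[m].mean(0),np.ptp(P[m][:,2]))
E
```

```text
[0.49270369 0.14386106 0.09311318] [175.82399216  -2.43819811  90.10434412]
171 [0.6471989  0.10680495 0.04519886] 0.012089289969698047
17 [0.48587219 0.12886019 0.04970219] 0.008556935936090082
```

View pics/w5.png

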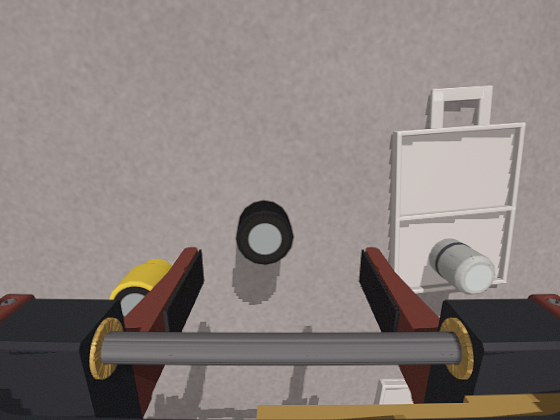

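The wrist view shows the short objective standing in tray 2's far compartment at (465,268). The black eyepiece at (265,235) sits between the fingers, and the yellow decoy at (143,285) is clear of them. Now the eyepiece grasp.

Emit:
play_rows:
  steps: "-0.008 0.002 -0.01 0;-0.001 0 -0.03 0;-0.001 0 -0.015 0;-0.001 0 0 0"

```text
t: 19.58
tcp_pos: [0.4921, 0.1445, 0.038]
tool_rot: [3.058, -0.043, 1.568]
force: [0.3, 0.7, -0.4]
opening: 1.003
```

Emit:
play_rows:
  steps: "-0.006 0.001 -0.009 0;-0.002 0 -0.004 0;-0.001 0 -0.001 0;-0.001 0 -0.001 0;-0.001 0 -0.001 0;-0.001 0 -0.001 0;0 0 -0.001 0;0 0 -0.001 0"
  fingers: 1

```text
t: 20.25
tcp_pos: [0.4871, 0.1434, 0.0208]
tool_rot: [3.054, -0.043, 1.563]
force: [-6.9, -2.9, 20.9]
opening: 0.467
```

Emit:
play_rows:
  steps: "0 0 -0.001 0;0 0 0 0"

```text
t: 20.42
tcp_pos: [0.4871, 0.1434, 0.0214]
tool_rot: [3.054, -0.044, 1.562]
force: [-0.5, -0.5, -2.2]
opening: 0.465
```

Emit:
play_rows:
  steps: "0 0 0.035 0;0 0 0.025 0;0.035 0.008 0 0;0.035 0.008 0 0;0.035 0.008 0 0;0.033 0.008 0 0;0.01 0.003 0 0;0 0 0 0"

```text
t: 21.08
tcp_pos: [0.638, 0.18, 0.086]
tool_rot: [3.055, -0.045, 1.565]
force: [-0.5, -0.5, -1.0]
opening: 0.471
```

Emit:
play_rows:
  steps: "0.004 0.001 -0.01 0;0 0 -0.025 0;0 0 -0.02 0;0 0 0 0"

```text
t: 21.42
tcp_pos: [0.6401, 0.1806, 0.0281]
tool_rot: [3.056, -0.045, 1.565]
force: [-2.1, 0.1, -1.6]
opening: 0.47
```

Emit:
play_rows:
  steps: "0.001 0 -0.003 0;0 0 -0.002 0;0 0 -0.002 0"

```text
t: 21.67
tcp_pos: [0.6386, 0.1804, 0.0234]
tool_rot: [3.059, -0.046, 1.565]
force: [-5.2, -1.4, 17.1]
opening: 0.454
```

Contact made. Releasing and retreating straight up.

Emit:
play_rows:
  steps: "0 0 0.001 0;0 0 0 0;0 0 -0.001 0;0 0 -0.001 0;0 0 -0.001 0;0 0 -0.001 0"
  fingers: 0

```text
t: 22.17
tcp_pos: [0.6395, 0.1807, 0.025]
tool_rot: [3.054, -0.049, 1.565]
force: [0.4, -0.4, 0.9]
opening: 0.873
```

Emit:
play_rows:
  steps: "0 0 0.03 0;0 0 0.04 0;0 0 0.04 0;-0.037 0 0 0;-0.037 0 0 0;-0.037 0 0 0;-0.037 0 0 0;0 0 0 0"

```text
t: 22.83
tcp_pos: [0.4857, 0.1785, 0.1357]
tool_rot: [3.057, -0.046, 1.563]
force: [0.1, 0.2, -1.4]
opening: 1.004
```

```bash
python3 - <<'E'
from h import *
im0=np.load("top0.npz")
im,d=cams.get_image("scene"); cv2.imwrite("pics/s6.png",cv2.resize(im[130:400,90:400,::-1],None,fx=2.2,fy=2.2))
im,d=cams.get_image("top"); cv2.imwrite("pics/t6.png",cv2.resize(im[110:330,100:500,::-1],None,fx=2,fy=2)); P=cloud("top",d)
def tray(x,y,c,yaw):
    a=np.radians(yaw); v=np.array([x,y])-c; return np.cos(a)*v[0]+np.sin(a)*v[1],-np.sin(a)*v[0]+np.cos(a)*v[1]
t3=(np.array([.6445,-.1385]),-3.65);t2=(np.array([.6476,.146]),3.6)
for n,x,y,h,t in(("long",.65,-.068,.067,t3),("cube",.644,-.1385,.047,t3),("tube",.64,-.208,.047,t3),("short",.65,.111,.047,t2),("eye",.645,.181,.055,t2)):
    m=(P[...,2]>h-.005)&(P[...,2]<h+.01)&(np.hypot(P[...,0]-x,P[...,1]-y)<.033)
    if m.any():
        Q=P[m]; c=Q.mean(0); A=np.c_[Q[:,:2]-c[:2],np.ones(len(Q))]; s=np.linalg.lstsq(A,Q[:,2],rcond=None)[0]
        print(n,m.sum(),c.round(4),"in tray",np.round(tray(c[0],c[1],*t),4),"slope",s[:2].round(3))
P0=cloud("top",im0["d"])
for n,x,y,lo in(("bottle",.76,-.001,.056),("box",.654,.378,.024),("dish",.592,-.426,.014)):
    for p in(P0,P):
        m=(p[...,2]>lo)&(p[...,2]<lo+.012)&(np.hypot(p[...,0]-x,p[...,1]-y)<.07); print(n,p[m].mean(0).round(4))
E
```

```text
long 47 [ 0.6495 -0.066   0.0657] in tray [0.0004 0.0726] slope [-0.004  0.025]
cube 252 [ 0.6434 -0.1404  0.0464] in tray [-0.0009 -0.002 ] slope [-0.005  0.01 ]
tube 159 [ 0.6372 -0.2083  0.0457] in tray [-0.0029 -0.0701] slope [0.013 0.004]
short 155 [0.6472 0.1069 0.0456] in tray [-0.0028 -0.039 ] slope [-0.041 -0.007]
eye 225 [0.6377 0.1819 0.0543] in tray [-0.0076  0.0364] slope [0.018 0.022]
bottle [ 0.7597 -0.0013  0.0607]
bottle [ 0.7595 -0.0015  0.0611]
box [0.6538 0.3784 0.0289]
box [0.6537 0.3783 0.0288]
dish [ 0.5915 -0.4256  0.0187]
dish [ 0.5916 -0.4255  0.0188]
```

View pics/s6.png

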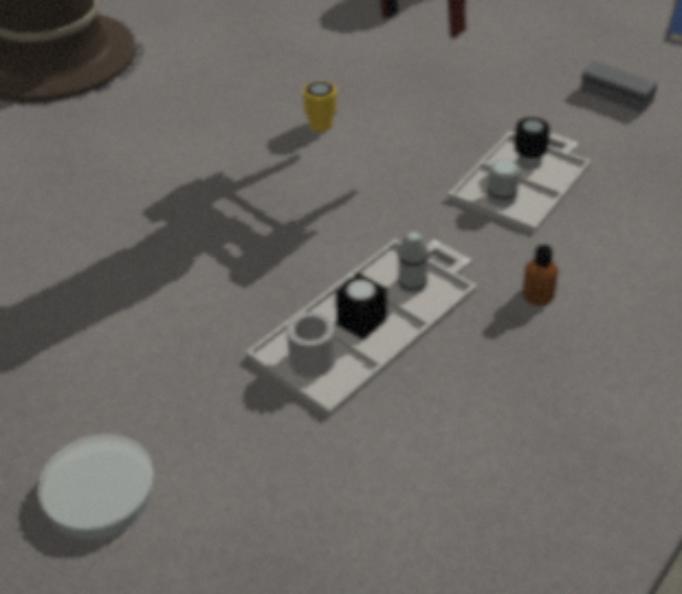

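View pics/t6.png

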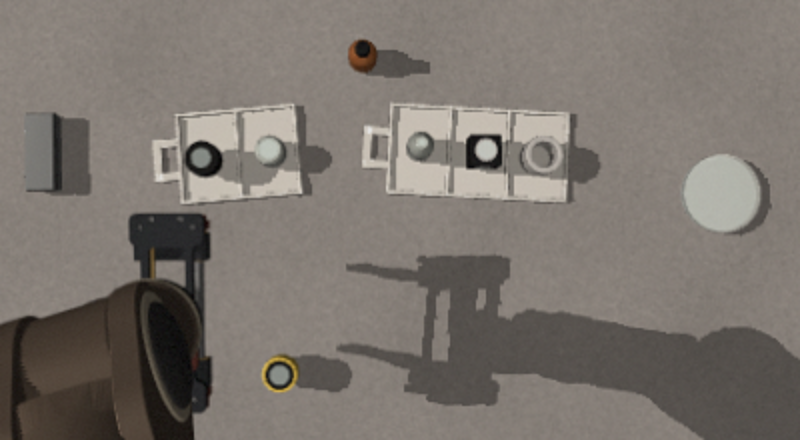

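All five parts stand in the right compartments, no more than 8 mm off centre, and the bystanders haven't moved. The arm is clear, so I'm handing in.

```bash
python3 -c "
from rig import arm
print(arm.sign_off())"
```

```text
the job is handed in; nothing more can be done
None
```

Both microscope kits are made up and the job is handed in, after about 23 s of the 128 s allowed. I located everything in the top and scene views, which agreed to about 1–2 mm. I then picked each part with the jaws across the row, or square to the cube's faces, and released it once it touched the compartment floor.

**Last checks (top camera, scene view agrees):** the table gives how far each part stands from the middle of its compartment; the limits are 18 mm along the row and 40 mm across it.

| Part | Tray, compartment | Along the row | Across the row |
|---|---|---|---|
| Long objective | three-compartment, first | +2.6 mm | +0.4 mm |
| Filter cube | three-compartment, middle | −2.0 mm | −0.9 mm |
| Adapter tube | three-compartment, last | −0.1 mm | −2.9 mm |
| Eyepiece | two-compartment, by the tab | +1.4 mm | −7.6 mm |
| Short objective | two-compartment, other | −4.0 mm | −2.8 mm |

- **Heights and bystanders:** top heights fit parts standing on the compartment floors. The bottle, box and dish measured within 0.5 mm of where they began, and the yellow decoy was not touched.
- **Uprightness:** the fitted top-face slopes were under 0.03 rad for four parts. The short objective read 0.04 rad, which I put down to its bevelled edge. It looked upright in both views, and the limit is 0.08 rad.
- **What did not go cleanly:** the arm drifted a little with each move, and the tool slowly tilted to about 0.1 rad by the end. I corrected the position as I went but could not correct the tilt. The parts still settled flat when released.

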